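Flip the marker of the lidded parts tub

TASK

Each of the three parts tubs has a hinged flip marker on a stand in front of it. The tub with the black lid has been closed, so turn its marker over: with the fingertips push its paddle up, over the pivot and fully down flat on the tub's side, so that the ring face shows. Only push, without lifting, dragging or tipping the stand, and leave the other two markers, the tubs and the small things between them as they are.

Things in the scene. Friction and masses are not known exactly. Their poses are not given: they have to be found in the camera images.
- stand_lidded: Loose stand (0.9 kg) in front of the tub with the black lid. Steel base 150 (x) x 110 (y) x 10 mm, origin under its centre, +x towards the tub, -x towards the robot. Two cheeks (22 mm in x, tops at z 89 mm, inner faces at y +-36 mm) carry a pivot along y at x 0, z 78 mm. Four posts 11 mm thick at x +-60, y +-22 mm, tops at z 75 mm, are rests for the paddle.
- flag_lidded (a joint): hinge of the white paddle to be turned, rad: 0 = flat on the robot's side (-x), bar face up; 1.57 = upright; 3.14 (stop) = flat on the tub's side (+x), ring face up. Starts at 0 to 0.25. Stiff friction hinge (0.05 N m): the paddle stays at any angle where it is left, so it must be pushed right down.
- flag_lidded_tip (a point): middle of the free edge of that paddle, 70 mm from the pivot. The paddle is a plate 60 mm wide (y) and 6 mm thick, centred on the pivot's height when flat (top at z 81 mm), with a raised bar on one face and a raised ring on the other.
- flag_lidded_tail (a point): middle of the end of the paddle's ribbed tail, 38 mm from the pivot across the pivot from the free edge, in line with the plate, 36 mm wide, 6 mm thick. Pressing the tail down raises the paddle. It swings through free space under the pivot.
- tub_lidded: Clear parts tub with a black lid on, 109 x 123 x 69 mm, loose, origin under its centre; stands on the +x side of its own stand, centre about 172 mm from the stand's centre. Shows which marker is meant; leave it.
- stand_screws: Same stand, 0.9 kg, loose, as for the lidded tub, in front of the open tub of screws; its paddle is the same too. Origin under its centre, +x towards its tub. Leave it alone.
- flag_screws (a joint): joint of the same kind of paddle on stand_screws, rad, counted in the same way (0 flat on the robot's side with bar face up, 3.14 flat on the tub's side with ring face up). Already turned: starts at 3.0 to 3.14; leave it.
- tub_screws: Open clear tub of blue screws, 110 x 124 x 70 mm, loose, origin under its centre; stands on the +x side of its own stand, centre about 172 mm from the stand's centre. Leave it.
- stand_anchors: Same stand, 0.9 kg, loose, as for the lidded tub, in front of the open tub of anchors; its paddle is the same too. Origin under its centre, +x towards its tub. Leave it alone.
- flag_anchors (a joint): joint of the same kind of paddle on stand_anchors, rad, counted in the same way (0 flat on the robot's side with bar face up, 3.14 flat on the tub's side with ring face up). Not to be turned: starts at 0 to 0.25; leave it.
- tub_anchors: Open clear tub of grey anchors, 104 x 112 x 74 mm, loose, origin under its centre; stands on the +x side of its own stand, centre about 172 mm from the stand's centre. Leave it.
- steel_block: loose steel block with bores, 40 x 60 x 30 mm, standing between two stands; origin under its centre; leave it
- spool: loose solder spool, 46 mm across, 28 mm high, between two stands; origin under its centre; leave it
- bolt: loose M10 bolt standing on its head, 18 mm across, 43 mm high, between two stands; origin under its centre; leave it

How it is judged:
By the outcome, as a careful person would: the job done as asked, in the order asked, and still so for the second after the job is handed in, with the robot touching nothing.
It also fails if it takes over 48 s, if anything falls off the work surface, if the arm or the gripper's body presses on something with over 40 N, if the wrist force passes 120 N, or if a joint passes its speed limit or range.

ROBOT

A 6-joint arm with a two-finger parallel gripper is mounted at the origin on the work surface; the furniture and walls round the work are solid. World frame = base frame: x ahead of the robot, y to its left, z up, the work surface at z = 0. Lengths are in m, angles in rad, forces in N, time in s.
With the tool pointing down it reaches from about 0.35 to 0.925 m from the base axis. Payload 6.4 kg.
Tool frame: the origin (TCP) lies at the very end of the fingers, on their centre line; the grasp point (between the pads) lies 19 mm behind it (robot.grasp_offset is the distance from the TCP to the grasp point, in m); z points along the fingers, y is the line along which they close (so a half turn about z gives the same grasp; the last joint's range is limited). The gripper opens to 94 mm and grips with 3 to 60 N. Pads are 16 mm wide; open, the fingers measure 119 mm over their backs; the gripper's body (75 mm by 177 mm) begins 78 mm behind the grasp point.
Start: joints at [-1.275, 0.245, 1.558, -0, 1.339, -0.174], TCP at [0.294, -0.58, 0.205] pointing down, gripper open.
Joint ranges: [-3.13, 3.13], [-1.02, 2.26], [0.13, 2.54], [-0.95, 4.09], [0.21, 2.88], [-2.74, 2.74]. Speed limits (rad/s): [2.57, 2.57, 3.14, 3.14, 3.14, 3.14].

INTERFACE

Orientations are given as a unit quaternion [w, x, y, z].
In Python, from bench import robot gives the robot as it stands. The module is installed in compiled form; this text tells all that it offers. Calls block until the motion is done:
- robot.movep(position, orientation): joint-space move of the TCP to a pose.
- robot.move_linear(position, orientation=None, speed=0.15, f_stop=None): straight line of the TCP; orientation=None keeps the orientation; speed is the mean speed in m/s. With f_stop (N) it stops when the force on the tool has changed by that much, and returns True; else False.
- robot.set_joints(angles): joint-space move.
- robot.move_gripper(opening): opening from 0.0 (shut) to 1.0 (fully open); the grip force is fixed at half the most; returns when the fingers have stopped.
- robot.hold(seconds).
- robot.inverse_kinematics(position, orientation): joint angles nearest the present ones, or None.
- robot.read_camera(name): name is "scene" or "top" or "wrist"; returns a dict with "img" (480x640x3 uint8, red, green, blue), "z_map" (480x640 float32, m along the optical axis (not along the pixel's ray), 0 where there is no reading), "fx", "fy", "cx", "cy" (pixels), "distortion" ([k1, k2, p1, p2, k3] as OpenCV has them; the pictures are not rectified), "R" (3x3) and "t" (3): a world point X has camera coordinates R X + t. Camera axes: x right, y down, z forward; pixel columns grow to the right and rows downward; lengths in m; the calibration is good to about 2 mm. A picture is of the moment at which its call begins.
A pose or a line that the arm cannot do raises robot.PlanningError and nothing moves.
- robot.hand_in(): hands the job in; it is judged then, once.
Readings, each from a call of its own:
- robot.read_time_s(): time.
- robot.read_joint_pos(): joint angles.
- robot.read_joint_velocities(): joint speeds.
- robot.read_joint_torque(): joint torques, N m.
- robot.read_position(): TCP position.
- robot.read_tool_rot(): TCP orientation.
- robot.read_force(): force on the tool from outside, world axes, zero at the start.
- robot.read_torque(): the same for the moment, N m.
- robot.read_finger_gap(): opening from 0.0 (shut) to 1.0 (fully open).
- robot.read_finger_force(): force on a finger pad.
Only numpy, scipy, OpenCV 4.12 (cv2) and the standard library are available. Lean on these libraries where they do the work, as an engineer would, in place of code of your own. Each camera call takes 0.05 s, during which the arm holds its last target. There are 200 camera calls.

## Working session

There is one attempt and no reset: what is moved stays moved. The work goes in short steps, each a Python script; the robot and the scene stay as the last script left them, time stands still between calls to the robot, and variables do not carry over. Pictures are saved under pics/ and viewed, at most 10 in all, crops included, and the job is handed in when it is done.

```bash
mkdir -p pics; python3 - <<'E'
from bench import robot
import cv2,pickle,numpy as np
d={}
for n in("scene","top"):
    c=robot.read_camera(n);d[n]=c;cv2.imwrite(f"pics/{n}0.png",c["img"][:,:,::-1]);print(n,c["fx"],c["distortion"],-np.array(c["R"]).T@c["t"],(c["z_map"]>0).mean())
pickle.dump(d,open("d.pkl","wb"))
E
```

```text
scene 610.8904480291633 [-0.08624378  0.          0.          0.          0.        ] [ 0.77296304 -0.57903597  1.11943383] 0.996103515625
top 547.2296424442726 [-0.0293469  0.         0.         0.         0.       ] [0.5086266  0.03773308 1.28669957] 0.9959733072916667
```

View pics/top0.png

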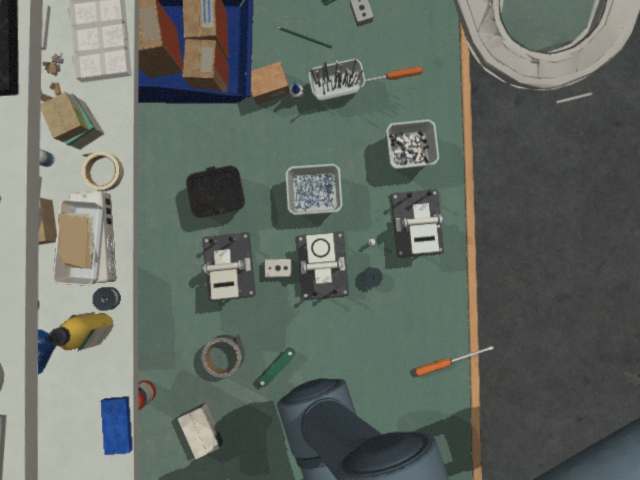

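View pics/scene0.png

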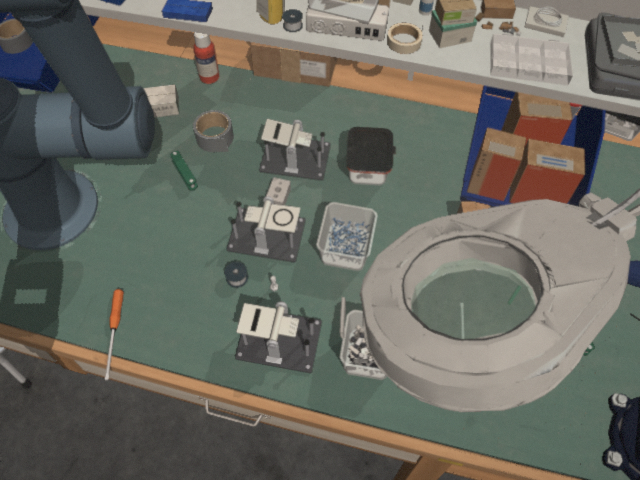

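The top view shows the black-lidded tub at (215,190) and its stand at (228,267). The paddle lies on the robot's side with the tip near (226,296). The steel block is at (278,268), close to the stand, and a shelf edge runs along column 135.

```bash
cat > h.py <<'E'
import numpy as np,cv2
def cloud(c):
    v,u=np.mgrid[:480,:640]
    K=np.array([[c["fx"],0,c["cx"]],[0,c["fy"],c["cy"]],[0,0,1.]])
    p=cv2.undistortPoints(np.stack([u,v],-1).reshape(-1,1,2).astype(float),K,np.array(c["distortion"])).reshape(480,640,2)
    z=c["z_map"][...,None]
    return (np.concatenate([p*z,z],-1)-np.array(c["t"]))@np.array(c["R"])
E
python3 - <<'E'
import pickle,numpy as np,cv2
from h import cloud
d=pickle.load(open("d.pkl","rb"));P=cloud(d["top"]);I=d["top"]["img"].astype(int)
def pr(s,m): 
    q=P[m]; print(s,m.sum(),q.mean(0).round(4),q.min(0).round(4),q.max(0).round(4))
for n,(r0,r1,c0,c1) in dict(lid=(225,308,195,262),scr=(225,308,290,354),anc=(185,262,385,448)).items():
    w=np.zeros((480,640),bool);w[r0:r1,c0:c1]=1
    base=w&(abs(P[...,2]-.010)<.006)&(I.max(-1)<95)&(I[...,1]-I[...,0]<14)
    k,l,s,_=cv2.connectedComponentsWithStats(base.astype(np.uint8));
    hull=P[base|(w&(P[...,2]>.03))]
    pr(n+' base',base); R=cv2.minAreaRect((P[base][:,:2]*1000).astype(np.float32));print(R)
    pad=w&(P[...,2]>.06)&(I.min(-1)>150)
    pr('pad',pad);print('top',P[w][:,2].max())
    if n=='lid':
        for r in range(244,304,4):
            print(r,[ '%d'%(1000*P[r,c,2]) for c in range(200,260,4)])
        print('xy',P[244,228],P[300,228],P[270,200],P[270,256])
T=d["top"]["img"][170:320,180:300][:,:,::-1];cv2.imwrite('pics/crop.png',cv2.resize(T,None,fx=5,fy=5,interpolation=cv2.INTER_CUBIC)[:600] if 0 else cv2.resize(T,(480,600),interpolation=cv2.INTER_CUBIC))
print('block',P[268,270],P[268,288],'shelf',P[270,130],P[270,100],P[190,215])
Q=cloud(d["scene"]);print('lamp',Q[370,450],Q[220,560],Q[300,390],P[80,540],'shelf',Q[60,330],Q[40,300])
E
```

```text
lid base 1463 [0.51   0.2715 0.0095] [0.3985 0.2042 0.004 ] [0.5908 0.3528 0.0159]
((494.288330078125, 277.637939453125), (147.78204345703125, 192.21115112304688), 89.11494445800781)
pad 911 [0.4742 0.2769 0.0861] [0.4254 0.0377 0.0706] [0.5326 0.319  1.2867]
top 1.286699570121738
244 ['-1', '11', '6', '12', '13', '11', '8', '7', '9', '10', '11', '8', '9', '0', '-1']
248 ['3', '8', '13', '14', '14', '7', '15', '9', '11', '6', '8', '15', '11', '0', '2']
252 ['0', '8', '2', '8', '72', '72', '77', '71', '11', '9', '12', '8', '10', '-2', '4']
256 ['-4', '3', '8', '11', '76', '76', '77', '75', '5', '12', '9', '13', '10', '1', '0']
260 ['-2', '0', '5', '13', '74', '74', '75', '76', '11', '8', '79', '26', '14', '3', '0']
264 ['0', '86', '59', '16', '79', '82', '86', '84', '82', '85', '88', '32', '16', '4', '3']
268 ['3', '90', '80', '84', '86', '83', '87', '82', '84', '11', '82', '36', '13', '5', '-6']
272 ['-1', '83', '59', '88', '83', '79', '81', '81', '82', '78', '9', '10', '13', '7', '3']
276 ['3', '-1', '7', '84', '83', '82', '84', '82', '82', '84', '14', '12', '10', '7', '-1']
280 ['4
[... 995 characters left out ...]
 0.5992 -0.1508  0.0096] [ 0.5015 -0.2223  0.004 ] [ 0.6786 -0.0906  0.0158]
((590.3309936523438, -156.330078125), (177.49920654296875, 131.0085906982422), 0.5345513820648193)
pad 992 [ 0.5692 -0.1636  0.0852] [ 0.5086 -0.2065  0.0722] [0.6269 0.0377 1.2867]
top 1.286699570121738
block [0.48790203 0.18340482 0.00147936] [0.48779127 0.13855888 0.03263589] shelf [0.49134987 0.43660106 0.21472999] [0.49301897 0.47290863 0.27063021] [0.66612239 0.29849814 0.06608585]
lamp [ 0.84405368 -0.36721348  0.58115587] [ 0.93831197 -0.16297441  0.56729769] [ 0.77686219 -0.29656424  0.55069123] [ 0.75295641 -0.25773144  0.53225305] shelf [0.51400456 0.52839129 0.08673503] [0.46703269 0.43554619 0.21519891]
```

View pics/crop.png

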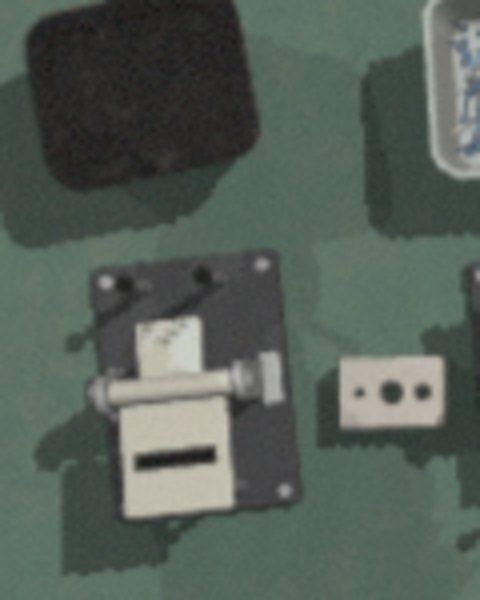

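The crop is 4× with origin (180,170). Base corners are at about TL (92,262), TR (276,250) and BR (301,503), the pivot bar runs from (92,392) to (282,377), and the tail is at (168,345).

```bash
cat >> h.py <<'E'
def ray(c,uv,z):
    K=np.array([[c["fx"],0,c["cx"]],[0,c["fy"],c["cy"]],[0,0,1.]])
    p=cv2.undistortPoints(np.array(uv,float).reshape(-1,1,2),K,np.array(c["distortion"])).reshape(-1,2)
    R=np.array(c["R"]);o=-R.T@np.array(c["t"]);d=np.c_[p,np.ones(len(p))]@R
    return o+d*((z-o[2])/d[:,2])[:,None]
E
python3 - <<'E'
import pickle,numpy as np
from h import *
from bench import robot
d=pickle.load(open("d.pkl","rb"));c=d["top"]
f=lambda L:np.array(L,float)/4+[180-.375,170-.375]
B=ray(c,f([(92,262),(276,250),(301,503)]),.01);S=ray(c,f([(105,283),(262,263),(285,490)]),.012)
print(B,'ctr',(B[0]+B[2])/2,'len',np.linalg.norm(B[1]-B[0]),np.linalg.norm(B[2]-B[1]))
for X in(B,S):
    v=X[1]-X[2];w=X[0]-X[1];print('yaw',np.arctan2(v[1],v[0]),np.arctan2(-w[0],w[1]),(X[0]+X[2])/2)
print('pivot',ray(c,f([(108,391),(232,381),(270,378)]),.08))
print('tail', ray(c,f([(136,323),(200,317)]),.074),'tip',ray(c,f([(124,519),(234,512)]),.093))
P=cloud(c);I=c["img"]
w=np.zeros((480,640),bool);w[272:299,208:240]=1;w&=(P[...,2]>.06)&(P[...,2]<.12)
q=P[w];k=np.linalg.lstsq(np.c_[q[:,:2],np.ones(len(q))],q[:,2],rcond=None)[0];print('paddle slope',k,w.sum())
print(robot.read_tool_rot(),robot.read_time_s())
E
```

```text
[[0.5673751  0.34024644 0.01      ]
 [0.57265542 0.23174168 0.01      ]
 [0.42491492 0.21846486 0.01      ]] ctr [0.49614501 0.27935565 0.01      ] len 0.10863316443951006 0.1483358635163739
yaw 0.08962510171459293 0.0486260490974254 [0.49614501 0.27935565 0.01      ]
yaw 0.09246975740705714 0.11023363633678115 [0.49377473 0.27980147 0.012     ]
pivot [[0.49259187 0.31508176 0.08      ]
 [0.49710872 0.24613492 0.08      ]
 [0.49845193 0.22505276 0.08      ]]
tail [[0.5300543  0.30058043 0.074     ]
 [0.53283939 0.26476183 0.074     ]] tip [[0.42293158 0.30370884 0.093     ]
 [0.42595923 0.24339097 0.093     ]]
paddle slope [-0.16558809 -0.00600137  0.1647903 ] 717
[-8.57072822e-04  9.72540851e-01  2.32730649e-01 -5.97119308e-05] 0.1
```

```bash
cat >> h.py <<'E'
PSI=.08; C=np.array([.4945,.279]); Q=[0,np.cos(PSI/2),np.sin(PSI/2),0]
def W(x,z,y=0): return [C[0]+x*np.cos(PSI)-y*np.sin(PSI),C[1]+x*np.sin(PSI)+y*np.cos(PSI),z]
E
python3 - <<'E'
from bench import robot
from h import *
robot.move_gripper(0.0)
robot.movep(W(.025,.21),Q)
print(robot.read_time_s(),robot.read_position(),robot.read_force(),robot.read_finger_gap())
robot.move_linear(W(.025,.10),speed=.12)
print(robot.move_linear(W(.025,.055),speed=.05,f_stop=12),robot.read_position(),robot.read_force())
robot.move_linear(W(.025,.21),speed=.15)
robot.move_linear(W(-.10,.21),speed=.15)
print(robot.read_time_s())
c=robot.read_camera("top");cv2.imwrite("pics/top1.png",c["img"][:,:,::-1])
s=robot.read_camera("scene");cv2.imwrite("pics/scene1.png",cv2.resize(s["img"][90:210,220:420][:,:,::-1],(800,480)))
E
```

```text
4.6333 [0.51975741 0.28047196 0.20996516] [ 0.75908483  0.66601761 -0.24872062] 0.003939087700945381
False [0.51922649 0.28090451 0.05476547] [ 0.6542452   0.22615744 -0.44483856]
8.9167
```

View pics/scene1.png

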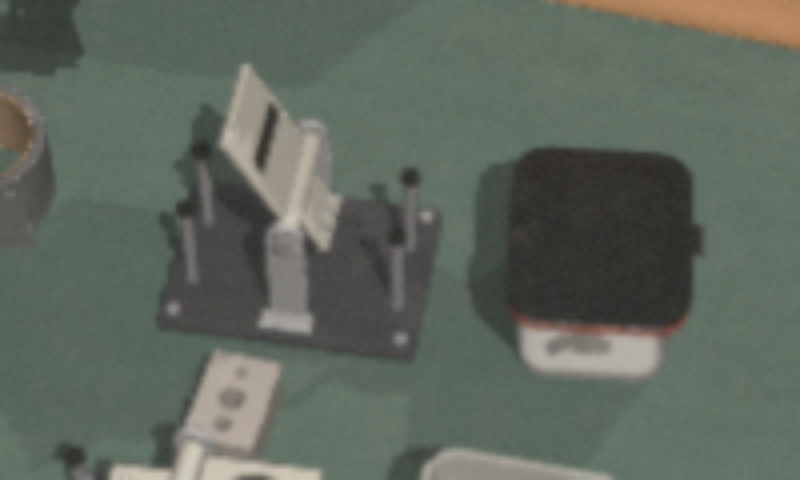

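The paddle (tip at (245,70) in the crop, tail at (325,235)) now stands raised at roughly 55–60°, and the stand is unmoved. Next I push it over from the robot's side.

```bash
python3 - <<'E'
from bench import robot
from h import *
robot.move_linear(W(-.10,.113),speed=.15)
for x,z in [(-.04,.113),(.02,.113)]:
    print(robot.move_linear(W(x,z),speed=.07,f_stop=15),robot.read_force())
for x,z in [(.035,.102),(.045,.092)]:
    print(robot.move_linear(W(x,z),speed=.06,f_stop=15),robot.read_force())
print(robot.move_linear(W(.048,.072),speed=.03,f_stop=10),robot.read_position(),robot.read_force())
robot.move_linear(W(.046,.20),speed=.15)
robot.move_linear(W(-.13,.21),speed=.2)
print(robot.read_time_s())
s=robot.read_camera("scene");cv2.imwrite("pics/scene2.png",cv2.resize(s["img"][90:210,220:420][:,:,::-1],(800,480)))
c=robot.read_camera("top");P=cloud(c);cv2.imwrite("pics/top2.png",cv2.resize(c["img"][170:320,180:300][:,:,::-1],(480,600)))
w=np.zeros((480,640),bool);w[236:262,205:245]=1;w&=(P[...,2]>.06)&(P[...,2]<.13);q=P[w]
print(np.linalg.lstsq(np.c_[q[:,:2]-C,np.ones(len(q))],q[:,2],rcond=None)[0],w.sum())
E
```

```text
False [-0.08073808  0.44956922  1.17998074]
False [-0.44493653  0.03035675  0.62642556]
False [-0.04063575  0.48235481  0.28747785]
False [-0.83957691 -0.25453577  0.06308548]
True [0.5412332  0.28286275 0.08109051] [-3.2777104  -1.14761715  7.77062879]
15.1333
[-0.00462686 -0.00891864  0.08099121] 712
```

View pics/scene2.png

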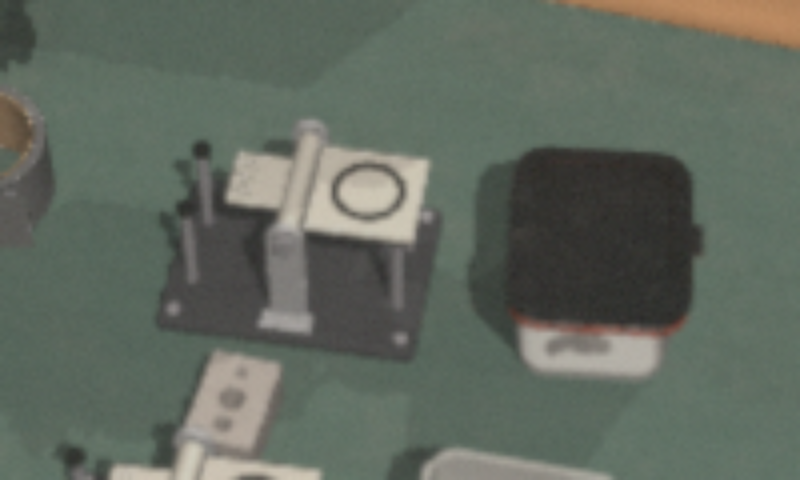

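View pics/top2.png

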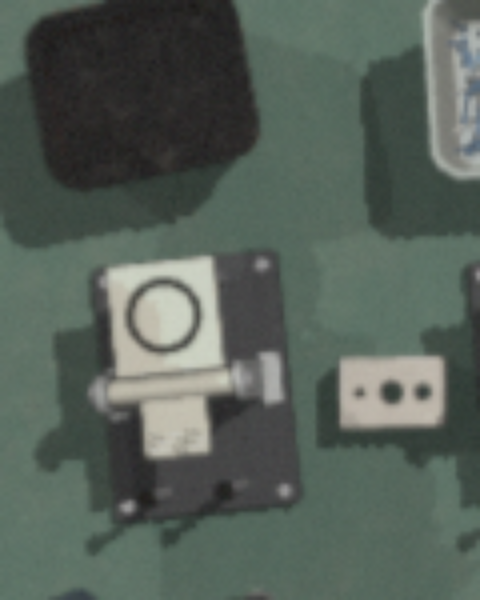

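The paddle is flat on the tub's side with the ring showing (centre (165,315) in the top crop). The stand corners are where they were at (92,262), (276,250) and (301,503), the plane fit slope is about 0, and the robot is clear.

```bash
python3 -c "
from bench import robot
print(robot.hand_in())"
```

```text
the job is handed in; nothing more can be done
None
```

The lidded tub's marker is turned over and lies flat on the tub's side with the ring face up. Its stand had not visibly moved, nothing else was touched, and the job was handed in at about 15 s.

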